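Open up the ratchet glass stop on the marble ledge

ROBOT

A 6-joint arm with a two-finger parallel gripper is mounted at the origin on the work surface. World frame = base frame: x ahead of the robot, y to its left, z up, the work surface at z = 0. Lengths are in m, angles in rad, forces in N, time in s.
With the tool pointing down it reaches from about 0.375 to 0.9 m from the base axis. Payload 3.1 kg.
Tool frame: the origin (TCP) lies at the very end of the fingers, on their centre line; the grasp point (between the pads) lies 19 mm behind it; z points along the fingers, y is the line along which they close (so a half turn about z gives the same grasp; the last joint's range is limited). The gripper opens to 85 mm and grips with 20 to 120 N. Pads are 22 mm wide; open, the fingers measure 114 mm over their backs; the gripper's body (76 mm by 85 mm) begins 54 mm behind the grasp point. The pads swing forward as they close: fully open they stand 13 mm farther back than shut.
Start: joints at [-1.435, 0.527, 1.433, -0, 1.181, -0.178], TCP at [0.194, -0.594, 0.231] pointing down, gripper open.
Joint ranges: [-3.08, 3.08], [-0.75, 2.2], [0.22, 2.44], [-1.43, 4.57], [0, 2.65], [-2.85, 2.85]. Speed limits (rad/s): [2.79, 2.79, 3.14, 3.14, 3.14, 3.14].

INTERFACE

Orientations are given as a unit quaternion [x, y, z, w].
In Python, from station import manip gives the robot as it stands.
- The arm moves only by the shell command python3 -m handwheel 'ROWS' [FORCE]. ROWS is JSON, a list of rows, each a list of 7 numbers: the shift along the world's x, y, z in mm, then the turn, a rotation vector about the world's x, y, z in degrees, then the opening, from 0 (shut) to 1 (fully open). A call has exactly 10 rows; each row shifts and turns the commanded pose from where the row before left it; what a row does not reach is not made up. A row lasts 1/8 s, in which the tool goes at most 62.5 mm and 10.7 degrees, less where a joint would pass 70% of its speed; a pose out of reach is approached as far as the arm can. A call is refused whole if a number of a shift passes 62.5 or a number of a turn 10.7, either way. A call with a gripper value outside its range is refused whole. The fingers move at their own pace and stop on an object; FORCE is the grip in N (left out, the last holds). Time passes only in rows, so rows that do not move let the fingers close, or fill a call up. It gives the time, the measured TCP pose, the force, the opening and the grip force at its end, in the units of the state.
- manip.sense(): the state, without advancing time (a new reading comes with each control period).
- manip.snapshot(name): name is "scene" or "top" or "wrist"; returns the picture (480x640x3 uint8, red, green, blue); there is no depth.
- manip.get_calibration(name): a dict with "K" (3x3 intrinsics, pixels), "k1" (the pictures are not rectified: a ray, as slopes to the right and down, at radius r is drawn at 1 + k1 r^2 times it, then the intrinsics apply), "rvec" (rotation vector, rad) and "tvec" (3), from world to camera coordinates, as OpenCV has them. Camera axes: x right, y down, z forward; pixel columns grow to the right and rows downward; lengths in m; the calibration is good to about 2 mm. A picture is of the moment at which its call begins: read the wrist's pose just before it. get_calibration takes no time and is no camera call; for the wrist camera it gives the pose at the moment of the call.
- manip.sign_off(): hands the job in; it is judged then, once.
The state is a dict: "t": time; "q": joint angles; "qd": joint speeds; "tau": joint torques, N m; "tcp_pos": TCP position; "tool_rot": TCP orientation; "force": force on the tool from outside, world axes, zero at the start; "ft_torque": the same for the moment, N m; "finger_gap": opening from 0.0 (shut) to 1.0 (fully open); "gripper_force": force on a finger pad.
Only numpy, scipy, OpenCV 4.12 (cv2) and the standard library are available. Lean on these libraries where they do the work, as an engineer would, in place of code of your own. Each camera call takes 0.05 s, during which the arm holds its last target. There are 200 camera calls.

TASK

Make room in the glass row: press the red end of the rocker on the blue sliding jaw so that its ratchet lets go, push the jaw back along its bar until it is fully home against the block at the bar's far end, then press the black end of the rocker so that the jaw is locked there. Only touch, press and push: lift nothing, force nothing, and let the glasses, cup, funnel, jar and bowl stay as they stand.

Things in the scene. Friction and masses are not known exactly. Their poses are not given: they have to be found in the camera images.
- stop: Fixed ratchet stop: steel toothed bar along this y, 30 mm wide, 26 mm high over the teeth; origin on the slab under it, z up. Fixed jaw at -y (55 mm high); end block at +y, near face y = +175 mm, 40 mm high. A blue jaw slides on it, opening to +y. Each jaw has a plate (6 mm thick, up to 59 mm high) out to x = +137 mm; glasses stand between the plates at x about +90 mm. Bar and jaw's way are clear of things.
- jaw (a joint): Position in m of the blue sliding jaw: grows as it is pushed to the stop's +y; 0.15 is fully home against the end block. Its body is 64 mm across the bar, 50 mm along it, and 62 mm high above the slab; its centre lies at y = this value in the frame of stop. Released it slides with about 3 N; locked it only rattles between two teeth (up to 11 mm).
- push_face (a point): Centre of the blue jaw's flat face that looks to the fixed jaw (to -y of the stop), 45 mm above the slab. The face is 64 mm wide and spans 28 to 62 mm above the slab; push on it towards +y to open. The rocker's hinge ears above it reach to 79 mm. Moves with the jaw.
- rocker (a joint): Angle of the rocker on top of the jaw in rad: 0 locked (black end down, red end up), 0.44 released (red end down, black end up). It snaps over past the middle (0.22) and stays on either side without being held; about 4 N at an end moves it.
- red_end (a point): Point on top of the rocker's red half, 30 mm from the hinge: press down here to release. The rocker is a paddle 86 mm long along the stop's x (red half at -x, black at +x), 34 mm wide, 8 mm thick, hinged at its middle 74 mm above the slab on the jaw's centre. The point is 84 mm above the slab when up, 71 mm when down.
- black_end (a point): Point on the top face of the rocker's black half, 30 mm from its hinge, where to press to lock; about 71 mm above the slab when down and 84 mm when up. Moves with jaw and rocker.
- tumbler_a: Short glass tumbler, 72 mm across, 80 mm high, loose, in the row near the fixed jaw; origin at the centre of its underside. Leave alone.
- tumbler_b: Short glass tumbler like the other, in the row nearer the sliding jaw; origin at the centre of its underside. Leave alone.
- funnel: Orange plastic funnel standing mouth down, 96 mm across, 95 mm high, loose; origin at the centre of its underside. Leave alone.
- jar: Amber jar with steel lid, 80 mm across, 130 mm high, loose; origin under its centre. Leave alone.
- bowl: Blue bowl, 140 mm across, 55 mm high, loose; origin under its centre. Leave alone.
- cup: Stainless steel cup, 76 mm across, 85 mm high, loose, on the base (20 mm high) of the cast aluminium citrus press (about 450 mm high, immovable, at the right) under its cone; origin under its centre. Leave alone.

How it is judged:
By the outcome, as a careful person would: the job done as asked, in the order asked, and still so for the second after the job is handed in, with the robot touching nothing.
It also fails if it takes over 48 s, if anything falls off the work surface, if the arm or the gripper's body presses on something with over 40 N, if the wrist force passes 120 N, or if a joint passes its speed limit or range.

## Working session

There is one attempt and no reset: what is moved stays moved. The work goes in short steps, Python scripts to look and compute and a shell command to move; the robot and the scene stay as the last step left them, time stands still between calls to the robot, and variables do not carry over. Pictures are saved under pics/ and viewed, at most 10 in all, crops included, and the job is handed in when it is done.

```bash
mkdir -p pics; cat > h.py <<'E'
import numpy as np, cv2, json
from station import manip
def snap(name,fn):
    c=manip.get_calibration(name); im=manip.snapshot(name); cv2.imwrite('pics/'+fn,im[:,:,::-1]); 
    json.dump({k:np.array(v).tolist() for k,v in c.items()},open('pics/'+fn+'.json','w')); return im,c
def ray(c,u,v):
    K=np.array(c['K']);k=float(c['k1']);d=np.array([(u-K[0,2])/K[0,0],(v-K[1,2])/K[1,1]]);s=d.copy()
    for _ in range(30): s=d/(1+k*(s@s))
    R=cv2.Rodrigues(np.array(c['rvec'],float))[0];t=np.array(c['tvec'],float).ravel()
    return -R.T@t, R.T@np.array([s[0],s[1],1])
def atz(c,u,v,z):
    o,d=ray(c,u,v); return o+d*(z-o[2])/d[2]
E
python3 - <<'E'
from h import *
for n in('top','scene'): i,c=snap(n,n+'1.png'); print(c)
print(manip.sense())
E
```

```text
{'K': array([[493.56437745,   0.        , 318.76320713],
       [  0.        , 493.56437745, 245.38264981],
       [  0.        ,   0.        ,   1.        ]]), 'k1': 0.022317988118861144, 'rvec': array([ 2.19433884, -2.1649693 ,  0.13774414]), 'tvec': array([-0.01978088,  0.56501064,  1.16866075])}
{'K': array([[484.62852559,   0.        , 322.87726683],
       [  0.        , 484.62852559, 243.64591248],
       [  0.        ,   0.        ,   1.        ]]), 'k1': -0.04323878484327012, 'rvec': array([ 2.15901361,  0.60380438, -0.27811018]), 'tvec': array([-0.47401686, -0.10392313,  1.34779148])}
{'t': 0.1, 'q': array([-1.43446446e+00,  5.28360269e-01,  1.43377900e+00, -1.51751648e-05,
        1.18141117e+00, -1.78507417e-01]), 'qd': array([ 0.0016043 , -0.00133165, -0.00188765, -0.00179761, -0.00291352,
        0.00039846]), 'tau': array([ 3.77212982e-04, -4.43303990e+01, -1.78586876e+01, -1.32184891e-04,
        3.89378562e-03,  1.49207409e-05]), 'tcp_pos': array([ 0.19346978, -0.59361944,  0.23043789]), 'tool_rot': array([ 9.87634168e-01,  1.56773056e-01,  1.36258979e-05, -9.78821668e-04]), 'force': array([0.05523584, 0.28584549, 0.42997304]), 'ft_torque': array([-0.00378688, -0.01933147, -0.00170105]), 'gripper_force': 0.0, 'finger_gap': 1.0016347395140557}
```

View pics/top1.png

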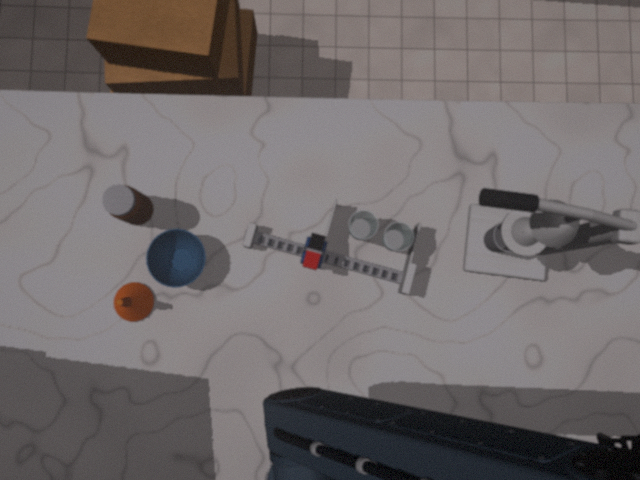

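View pics/scene1.png

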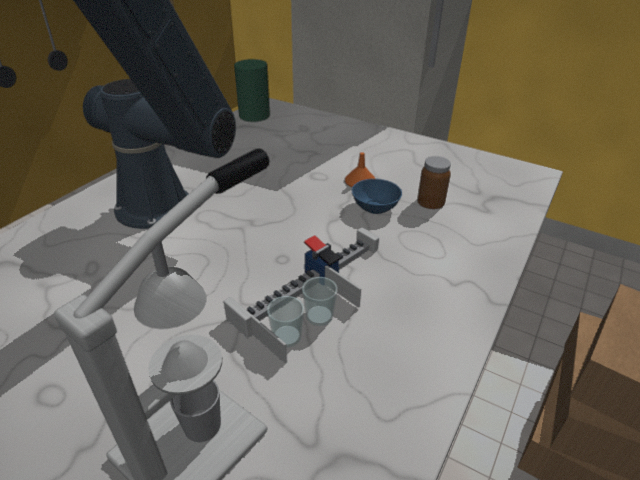

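```bash
python3 - <<'E'
from h import *
im=cv2.imread('pics/top1.png'); cv2.imwrite('pics/crop1.png',cv2.resize(im[190:310,230:430],None,fx=4,fy=4,interpolation=cv2.INTER_CUBIC))
c=json.load(open('pics/top1.png.json'))
b,g,r=[im[:,:,i].astype(int) for i in range(3)]
m=(r>120)&(g<70)&(b<80); m[:, :280]=0; m[:,350:]=0
v,u=np.nonzero(m);print(len(u),u.mean(),v.mean(),cv2.minAreaRect(np.c_[u,v].astype(np.float32)))
print('red',atz(c,u.mean(),v.mean(),.082))
E
```

```text
208 311.02403846153845 259.59134615384613 ((310.97247314453125, 259.5917663574219), (12.739089965820312, 16.28304672241211), 16.699243545532227)
red [0.52649664 0.00653526 0.082     ]
```

View pics/crop1.png

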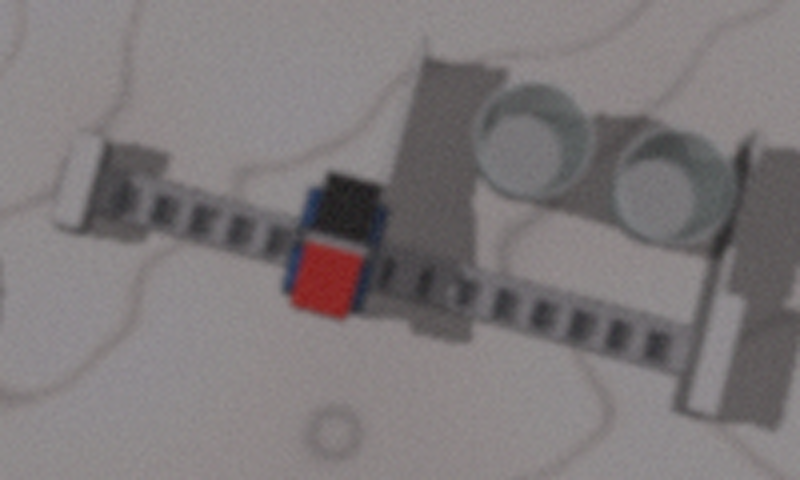

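```bash
python3 - <<'E'
from h import *
c=json.load(open('pics/top1.png.json'))
P=lambda x,y,z:atz(c,230+x/4-.4,190+y/4-.4,z)
L=P(130,200,.026);R=P(685,349,.026);B=P(93,186,.04);H=P(335,241,.078)
d=(L-R)[:2];d/=np.linalg.norm(d);print('yaw of ydir',np.degrees(np.arctan2(d[1],d[0])),d)
x=np.array([d[1],-d[0]])
for n,p in dict(L=L,R=R,B=B,H=H,re=P(318,314,.086),be=P(355,178,.066)).items(): print(n,p.round(4),(p[:2]-B[:2])@d+.175,(p[:2]-B[:2])@x)
R=cv2.Rodrigues(np.array(c['rvec']))[0]; print('cam',-R.T@np.array(c['tvec']))
from scipy.spatial.transform import Rotation as Ro
s=manip.sense(); print(Ro.from_quat(s['tool_rot']).as_matrix().round(3))
E
```

```text
yaw of ydir 75.73952048176005 [0.24633056 0.96918587]
L [0.5777 0.1256 0.026 ] 0.15299390220661174 -0.0011495070183709889
R [ 0.4918 -0.2123  0.026 ] -0.1956907286686192 -0.0011495070183709921
B [0.5842 0.1466 0.04  ] 0.175 0.0
H [0.5496 0.0014 0.078 ] 0.025718564516369585 0.002218992920955124
re [0.5065 0.0107 0.086 ] 0.02413560303861398 -0.04177997791892827
be [ 0.5882 -0.01    0.066 ] 0.024142723191159676 0.04243522926179534
cam [0.44222849 0.01517539 1.22049168]
[[ 0.951  0.31  -0.   ]
 [ 0.31  -0.951  0.002]
 [ 0.    -0.002 -1.   ]]
```

```bash
python3 -m handwheel '[[15,50,0,0,0,9.6,0],[15,50,0,0,0,9.6,0],[15,50,0,0,0,9.6,0],[15,50,0,0,0,9.6,0],[15,50,0,0,0,9.6,0],[15,50,0,0,0,9.6,0],[40,50,-10,0,0,0,0],[40,50,-10,0,0,0,0],[30,50,-10,0,0,0,0],[20,40,0,0,0,0,0]]' 20
python3 - <<'E'
from h import *
from scipy.spatial.transform import Rotation as Ro
s=manip.sense(); print(s['tcp_pos'],s['q'],s['force'],s['finger_gap']);print(Ro.from_quat(s['tool_rot']).as_matrix().round(3))
E
```

```text
t: 1.35
tcp_pos: [0.411, -0.1055, 0.2013]
tool_rot: [0.79, 0.614, -0.0, -0.001]
force: [0.3, -0.3, -0.3]
finger_gap: -0.002
gripper_force: 0.0
[ 0.41104423 -0.10548867  0.20126477] [-5.15957526e-01  3.09544471e-01  1.94672905e+00  1.73110927e-04
  8.87110059e-01 -2.66718779e-01] [ 0.31767868 -0.34966428 -0.2873601 ] -0.002048081330772706
[[ 0.247  0.969 -0.001]
 [ 0.969 -0.247  0.001]
 [ 0.001 -0.002 -1.   ]]
```

```bash
python3 -m handwheel '[[20,25,0,0,0,0,0],[20,25,0,0,0,0,0],[20,25,0,0,0,0,0],[20,20,-10,0,0,0,0],[20,15,-20,0,0,0,0],[5,5,-20,0,0,0,0],[0,0,-20,0,0,0,0],[0,0,-10,0,0,0,0],[0,0,0,0,0,0,0],[0,0,0,0,0,0,0]]'
python3 - <<'E'
from h import *
im,c=snap('wrist','w1.png'); print(manip.sense()['tcp_pos'],manip.sense()['force'])
im,c=snap('scene','s2.png'); cv2.imwrite('pics/s2c.png',cv2.resize(im[160:360,200:420,::-1],None,fx=2.7,fy=2.7))
E
```

```text
t: 2.6
tcp_pos: [0.5161, 0.007, 0.1226]
tool_rot: [0.79, 0.613, 0.0, 0.0]
force: [-0.8, 0.2, -0.9]
finger_gap: -0.001
gripper_force: 0.0
[0.51621602 0.00695858 0.12275198] [0.80104678 1.64675183 0.65377132]
```

View pics/w1.png

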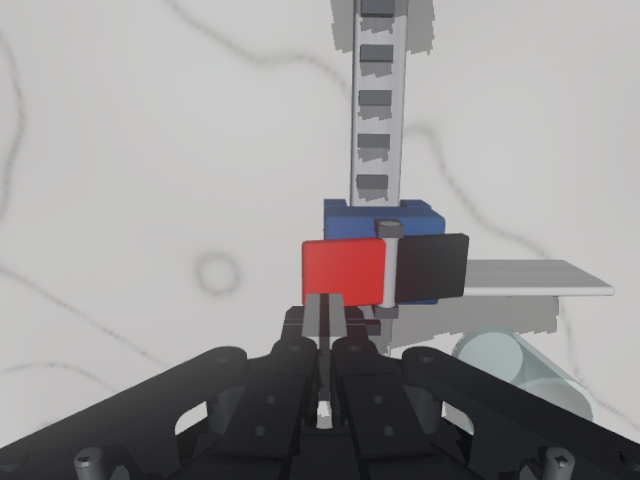

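```bash
python3 - <<'E'
from h import *
c=json.load(open('pics/w1.png.json'))
d=np.array([.246,.969]);x=np.array([.969,-.246]);t=np.array([.516,.007])
for n,u,v,z in [('hinge',388,269,.078),('redfarL',303,241,.087),('blackfarR',466,234,.069),('blacknearR',464,297,.069),('jawface',385,303,.062),('barTop',379,5,.024),('barmid',376,195,.024),('tip',325,294,.1226)]:
    p=atz(c,u,v,z)[:2]; print(n,p.round(4),'rel tcp along y',((p-t)@d).round(4),'x',((p-t)@x).round(4))
E
```

```text
hinge [0.5476 0.0019] rel tcp along y 0.0028 x 0.0319
redfarL [0.5121 0.0281] rel tcp along y 0.0195 x -0.009
blackfarR [0.5905 0.0068] rel tcp along y 0.0182 x 0.0723
blacknearR [ 0.5842 -0.0269] rel tcp along y -0.016 x 0.0744
jawface [ 0.5433 -0.0228] rel tcp along y -0.0221 x 0.0338
barTop [0.5795 0.131 ] rel tcp along y 0.1358 x 0.031
barmid [0.5547 0.0295] rel tcp along y 0.0313 x 0.0319
tip [0.5188 0.0146] rel tcp along y 0.0081 x 0.0009
```

```bash
python3 -m handwheel '[[0,2,-10,0,0,0,0],[0,0,-10,0,0,0,0],[0,0,-10,0,0,0,0],[0,0,-4,0,0,0,0],[0,0,-4,0,0,0,0],[0,0,-4,0,0,0,0],[0,0,-4,0,0,0,0],[0,0,-4,0,0,0,0],[0,0,0,0,0,0,0],[0,0,0,0,0,0,0]]'
python3 -m handwheel '[[0,0,-1,0,0,0,0],[0,0,-1,0,0,0,0],[0,0,0,0,0,0,0],[0,0,10,0,0,0,0],[0,0,15,0,0,0,0],[0,0,15,0,0,0,0],[0,0,10,0,0,0,0],[0,0,0,0,0,0,0],[0,0,0,0,0,0,0],[0,0,0,0,0,0,0]]'
python3 - <<'E'
from h import *
im,c=snap('wrist','w2.png'); print(manip.sense()['tcp_pos'],manip.sense()['force'])
E
```

```text
t: 3.95
tcp_pos: [0.5161, 0.0091, 0.0722]
tool_rot: [0.79, 0.613, 0.0, 0.0]
force: [0.1, -0.8, 1.7]
finger_gap: -0.001
gripper_force: 1.1
t: 5.2
tcp_pos: [0.5153, 0.0093, 0.1195]
tool_rot: [0.79, 0.613, -0.0, -0.0]
force: [0.6, -0.5, 0.5]
finger_gap: -0.0
gripper_force: 0.0
[0.51533454 0.00924372 0.11952991] [ 0.31867621 -0.04013705  0.36751379]
```

View pics/w2.png

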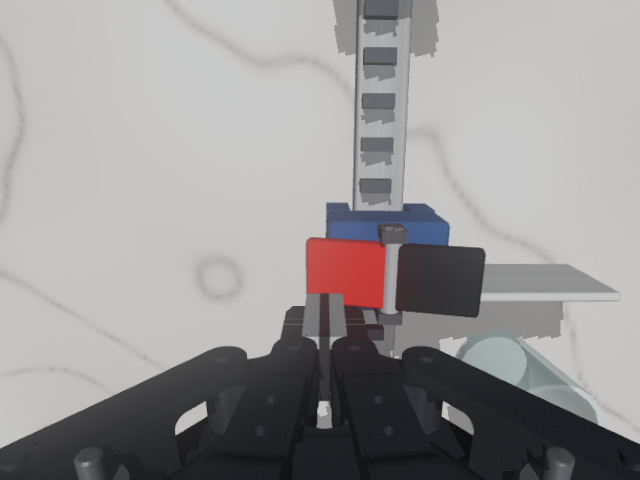

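```bash
python3 -m handwheel '[[7,-20,0,0,0,0,0],[7,-20,0,0,0,0,0],[6,-18,0,0,0,0,0],[0,0,0,0,0,0,0],[0,0,-20,0,0,0,0],[0,0,-20,0,0,0,0],[0,0,-20,0,0,0,0],[0,0,-17,0,0,0,0],[0,0,0,0,0,0,0],[0,0,0,0,0,0,0]]'
```

```text
t: 6.5
tcp_pos: [0.536, -0.0488, 0.0433]
tool_rot: [0.79, 0.613, 0.0, 0.0]
force: [-0.1, 0.5, 0.1]
finger_gap: -0.0
gripper_force: 0.0
```

```bash
python3 -m handwheel '[[1.2,4.8,0,0,0,0,0],[1.2,4.8,0,0,0,0,0],[1.2,4.8,0,0,0,0,0],[1.2,4.8,0,0,0,0,0],[2,7.8,0,0,0,0,0],[2,7.8,0,0,0,0,0],[2,7.8,0,0,0,0,0],[2,7.8,0,0,0,0,0],[2,7.8,0,0,0,0,0],[2,7.8,0,0,0,0,0]]'
```

```text
t: 7.75
tcp_pos: [0.5531, 0.0176, 0.0431]
tool_rot: [0.79, 0.613, 0.0, 0.0]
force: [0.7, -3.9, 1.7]
finger_gap: -0.001
gripper_force: 1.7
```

```bash
python3 -m handwheel '[[2,7.8,0,0,0,0,0],[2,7.8,0,0,0,0,0],[2,7.8,0,0,0,0,0],[2,7.8,0,0,0,0,0],[2,7.8,0,0,0,0,0],[2,7.8,0,0,0,0,0],[1,3.9,0,0,0,0,0],[0.7,2.9,0,0,0,0,0],[0.7,2.9,0,0,0,0,0],[0.5,1.9,0,0,0,0,0]]'
```

```text
t: 9.0
tcp_pos: [0.5671, 0.0757, 0.043]
tool_rot: [0.79, 0.613, -0.0, -0.0]
force: [0.8, -4.0, 0.3]
finger_gap: 0.002
gripper_force: 1.5
```

```bash
python3 -m handwheel '[[0.5,1.9,0,0,0,0,0],[0.5,1.9,0,0,0,0,0],[0.5,1.9,0,0,0,0,0],[0.5,1.9,0,0,0,0,0],[0.2,1,0,0,0,0,0],[0.2,1,0,0,0,0,0],[0.2,1,0,0,0,0,0],[0,0,0,0,0,0,0],[0,0,0,0,0,0,0],[0,0,0,0,0,0,0]]'
```

```text
t: 10.25
tcp_pos: [0.5699, 0.0863, 0.043]
tool_rot: [0.79, 0.613, 0.0, -0.0]
force: [0.4, -2.6, -0.4]
finger_gap: 0.006
gripper_force: 0.9
```

```bash
python3 -m handwheel '[[0.2,1,0,0,0,0,0],[0.2,1,0,0,0,0,0],[0.2,1,0,0,0,0,0],[0.2,1,0,0,0,0,0],[0,0,0,0,0,0,0],[0,0,0,0,0,0,0],[0,0,0,0,0,0,0],[0,0,0,0,0,0,0],[0,0,0,0,0,0,0],[0,0,0,0,0,0,0]]'
```

```text
t: 11.5
tcp_pos: [0.5702, 0.0874, 0.043]
tool_rot: [0.789, 0.614, -0.002, 0.001]
force: [0.1, -12.8, 0.6]
finger_gap: 0.001
gripper_force: 6.2
```

```bash
python3 -m handwheel '[[0,0,0,0,0,0,0],[-1.5,-5,0,0,0,0,0],[-2.5,-10,0,0,0,0,0],[0,0,0,0,0,0,0],[0,0,20,0,0,0,0],[0,0,30,0,0,0,0],[0,0,30,0,0,0,0],[0,0,0,0,0,0,0],[0,0,0,0,0,0,0],[0,0,0,0,0,0,0]]'
python3 - <<'E'
from h import *
im,c=snap('wrist','w3.png'); print(manip.sense()['tcp_pos'],manip.sense()['force'])
E
```

```text
t: 12.75
tcp_pos: [0.5658, 0.0754, 0.1218]
tool_rot: [0.79, 0.613, -0.001, -0.001]
force: [-0.7, 0.3, 0.3]
finger_gap: 0.002
gripper_force: 0.0
[0.56591338 0.07531972 0.12179255] [-0.21716403 -0.39870959  0.14571048]
```

View pics/w3.png

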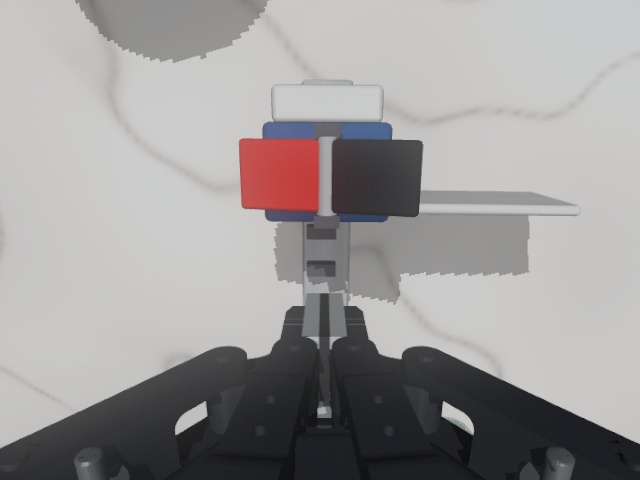

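```bash
python3 - <<'E'
from h import *
c=json.load(open('pics/w3.png.json'))
p=atz(c,326,176,.078)[:2];x=np.array([.969,-.246]);d=np.array([.246,.969]);t=np.array([.5659,.0753])
print(p,(p-t)@d,(p-t)@x,'delta',p+.033*x-t)
E
```

```text
[0.57891324 0.12164945] 0.04811387083304721 0.0012078618267454047 delta [0.04499024 0.03823145]
```

```bash
python3 -m handwheel '[[15,12,0,0,0,0,0],[15,13,0,0,0,0,0],[15,13,0,0,0,0,0],[0,0,0,0,0,0,0],[0,0,-10,0,0,0,0],[0,0,-10,0,0,0,0],[0,0,-10,0,0,0,0],[0,0,-4,0,0,0,0],[0,0,-4,0,0,0,0],[0,0,-4,0,0,0,0]]'
python3 -m handwheel '[[0,0,-4,0,0,0,0],[0,0,-3,0,0,0,0],[0,0,-2,0,0,0,0],[0,0,-1,0,0,0,0],[0,0,0,0,0,0,0],[0,0,0,0,0,0,0],[0,0,0,0,0,0,0],[0,0,0,0,0,0,0],[0,0,0,0,0,0,0],[0,0,0,0,0,0,0]]'
```

```text
t: 14.05
tcp_pos: [0.6125, 0.1129, 0.0814]
tool_rot: [0.79, 0.613, 0.001, 0.001]
force: [0.8, -2.1, 2.7]
finger_gap: 0.002
gripper_force: 1.0
t: 15.3
tcp_pos: [0.6114, 0.1134, 0.0718]
tool_rot: [0.79, 0.613, -0.0, -0.0]
force: [-1.5, -0.1, 5.7]
finger_gap: 0.002
gripper_force: 2.7
```

```bash
python3 -m handwheel '[[0,0,10,0,0,0,0],[0,0,20,0,0,0,0],[0,0,20,0,0,0,0],[-15,-13,0,0,0,0,0],[-15,-13,0,0,0,0,0],[-15,-13,0,0,0,0,0],[-5,-10,0,0,0,0,0],[0,0,0,0,0,0,0],[0,0,0,0,0,0,0],[0,0,0,0,0,0,0]]'
python3 - <<'E'
from h import *
im,c=snap('wrist','w4.png');j,_=snap('scene','s3.png'); print(manip.sense()['tcp_pos'])
cv2.imwrite('pics/f.png',np.hstack([cv2.resize(im,(400,300)),cv2.resize(j,(400,300))])[:,:,::-1])
E
```

```text
t: 16.55
tcp_pos: [0.5624, 0.0645, 0.121]
tool_rot: [0.79, 0.613, 0.0, 0.0]
force: [-0.2, 0.4, -0.1]
finger_gap: -0.002
gripper_force: 0.0
[0.56208287 0.06455412 0.1209475 ]
```

View pics/f.png

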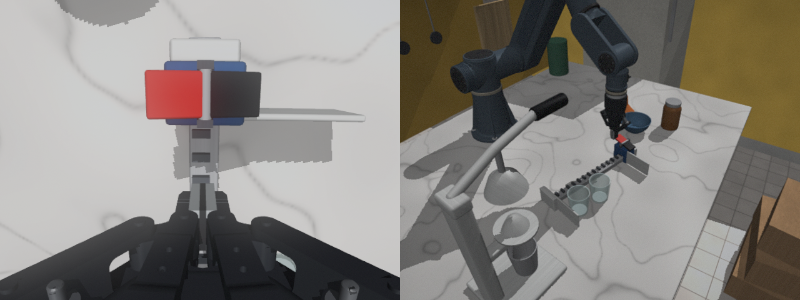

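The picture shows the red end up and the black end down (at about 175,95 and 235,95 in the left half). The jaw is tight against the block, and the glasses stand as they were.

```bash
python3 -c "
from station import manip
print(manip.sign_off())"
```

```text
the job is handed in; nothing more can be done
None
```

The job is handed in at about 16.6 s on the robot's clock: I released the ratchet, pushed the blue jaw home against the end block, and locked it there; the last pictures show the jaw locked at the block and the glasses standing.

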